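# Stand the toppled limit switches back up in their lane

## Task

Two of the five roller limit switches in the wooden lane have toppled over its side battens. Stand both back upright on the lane's floor, roller up, each in the gap where it fell and clear of the switches beside it. Set them down rather than letting them drop, and do not knock over or shove along the three that are standing.

Things in the scene. Friction and masses are not known exactly. Their poses are not given: they have to be found in the camera images.
- lane: low wooden lane fixed on the bench, 440 x 100 mm. Origin: centre of its underside; x along, y across, z up. Floor 10 mm above the bench; battens 12 mm thick, 20 mm above the floor, inner faces at y = +27 and -27 mm. Five switches at about x = -168, -84, 0, 84, 168 mm, the end ones standing, two of the middle three toppled. Mid point of a standing switch: 63.5 mm above the bench
- switch_a_mid (a point): toppled roller limit switch on the lane's +y side: 40 x 40 mm blue-grey housing 72 high, black head 34 square to 88, white roller, 107 mm in all, flat foot, 0.3 kg. Point: on its axis at mid height, 53.5 mm from either end; z: foot to roller, x: level, along the lane. Foot lies in the lane, housing is propped on the +y batten, roller end sticks out over it, 24 degrees above level
- switch_b_mid (a point): toppled roller limit switch on the lane's -y side: 40 x 40 mm blue-grey housing 72 high, black head 34 square to 88, white roller, 107 mm in all, flat foot, 0.3 kg. Point: on its axis at mid height, 53.5 mm from either end; z: foot to roller, x: level, along the lane. Foot lies in the lane, housing is propped on the -y batten, roller end sticks out over it, 24 degrees above level
- stand_c_mid (a point): standing switch in one of the middle three places, same make and same point as the toppled ones; leave it
- stand_d_mid (a point): standing switch at the lane's -x end, same make and same point; leave it
- stand_e_mid (a point): standing switch at the lane's +x end, same make and same point; leave it
Things that resemble listed ones, but are neither listed nor needed, are in the scene too. What is shaped like the part that bears switch_a_mid but orange, purple or red is not meant.

How it is judged:
By the outcome, as a careful person would: the job done as asked, in the order asked, and still so for the second after the job is handed in, with the robot touching nothing.
It also fails if it takes over 51 s, if anything falls off the work surface, if the arm or the gripper's body presses on something with over 40 N, if the wrist force passes 120 N, or if a joint passes its speed limit or range.

## Robot

A 6-joint arm with a two-finger parallel gripper is mounted at the origin on the work surface. World frame = base frame: x ahead of the robot, y to its left, z up, the work surface at z = 0. Lengths are in m, angles in degrees, forces in N, time in s.
With the tool pointing down it reaches from about 0.275 to 0.825 m from the base axis. Payload 5.2 kg.
Tool frame: the origin (TCP) lies between the finger pads; the fingertips stand ctrl.tip_reach ahead of it and the grasp point (between the pads) lies 11 mm behind it (ctrl.tip_reach is the distance from the TCP to the fingertips, in m); z points along the fingers, y is the direction in which the jaws open and shut (so a half turn about z gives the same grasp; the last joint's range is limited). The gripper opens to 93 mm and grips with 3 to 60 N. Pads are 15 mm wide; open, the fingers measure 128 mm over their backs; the gripper's body (75 mm by 188 mm) begins 65 mm behind the grasp point.
Start: joints at [52.895, 14.817, 87.949, -0, 77.235, -11.62], TCP at [0.237, 0.496, 0.227] pointing down, gripper open.
Joint ranges: [-179.93, 179.93], [-52.35, 119.4], [10.71, 147.94], [-69.91, 249.91], [12.55, 155.21], [-178.61, 178.61]. Speed limits (degrees/s): [147.25, 147.25, 180, 180, 180, 180].

## Interface

Orientations are given as [roll, pitch, yaw] about the fixed x, y, z axes, in that order (R = Rz(yaw) Ry(pitch) Rx(roll)).
In Python, from station import state, get_image, camera_info, ticket, ctrl gives the robot as it stands.
- The arm moves only by the tool drive_tool, never from a script. Its argument "rows" is a list that holds one entry, the list of rows, each a list of 7 numbers: the closure, from 0 (fully open) to 1 (shut), then the shift along the tool's x, y, z scaled (see below), then the turn, a rotation vector about the tool's x, y, z scaled (see below). A call has 1 to 20 rows; each row shifts and turns the commanded pose from where the row before left it, along the tool's axes as they then stand; what a row does not reach is not made up. The controller multiplies each number of a shift by 40 mm and each number of a turn by 6 degrees. A row lasts 1/10 s, in which the tool goes at most 50 mm and 8.59 degrees, less where a joint would pass 70% of its speed; a pose out of reach is approached as far as the arm can. A call with a number of a shift or a turn outside -1 to 1 is refused whole. A call with a gripper value outside its range is refused whole. The fingers move at their own pace and stop on an object; "grip_force" is the grip in N (left out, the last holds). Time passes only in rows, so rows that do not move let the fingers close. It gives the time, the measured TCP pose, the force and the opening at its end, in the units of the state.
- state(): the state, without advancing time (a new reading comes with each control period).
- get_image(name): name is "scene" or "top"; returns (picture, depth): 400x640x3 uint8, red, green, blue; 400x640 float32, m along the optical axis (not along the pixel's ray), 0 where there is no reading.
- camera_info(name): a dict with "fx", "fy", "cx", "cy" (pixels), "pose" (4x4, takes a point from camera to world coordinates). Camera axes: x right, y down, z forward; pixel columns grow to the right and rows downward; lengths in m; the calibration is good to about 2 mm. A picture is of the moment at which its call begins. camera_info takes no time and is no camera call.
- ticket.close_job(): hands the job in, once; it reports no verdict.
The state is a dict: "time": time; "q": joint angles; "joint_vel": joint speeds; "tau": joint torques, N m; "tool_pos": TCP position; "tcp_rot": TCP orientation; "ft_force": force on the tool from outside, world axes, zero at the start; "torque": the same for the moment, N m; "finger_gap": finger opening in m.
Only numpy, scipy, OpenCV 4.12 (cv2) and the standard library are available. Lean on these libraries where they do the work, as an engineer would, in place of code of your own. Each camera call takes 0.05 s, during which the arm holds its last target.

## Working session

There is one attempt and no reset: what is moved stays moved. The work goes in short steps, Python scripts to look and compute and a tool call to move; the robot and the scene stay as the last step left them, time stands still between calls to the robot, and variables do not carry over. Pictures are saved under pics/ and viewed, and the job is handed in when it is done.

Besides the shell and the picture viewer there is one more tool, called after "Emit:" as name(argument=value, ...) on one line, values as JSON. drive_tool: Moves the arm, as the interface text tells. Shifts and turns lie within -1 to 1; 1 stands for 40 mm of shift or 6 degrees of turn. Its arguments: {"type":"object","properties":{"rows":{"type":"array"},"grip_force":{"type":"number"}},"required":["rows"]}

```bash
ls; mkdir -p pics; python3 - <<'E'
from station import state,get_image,camera_info,ctrl
import cv2,numpy as np
print(state()); print(ctrl.tip_reach)
for n in("scene","top"):
    im,d=get_image(n); cv2.imwrite(f"pics/{n}0.png",im[:,:,::-1]); np.savez(f"{n}0.npz",im=im,d=d)
    c=camera_info(n); print(n,c)
E
```

```text
pics
{'time': 0.0, 'q': array([ 5.28954009e+01,  1.48585554e+01,  8.80120963e+01, -1.61387247e-03,
        7.72342403e+01, -1.16207502e+01]), 'joint_vel': array([-0.16491906,  0.04891601, -0.03891523, -0.04507879,  0.09917152,
       -0.07408009]), 'tau': array([-2.19652946e-03, -4.37303281e+01, -2.84001017e+01,  7.14464206e-02,
        4.15224920e-02, -2.26817083e-04]), 'tool_pos': array([0.23630446, 0.49604711, 0.22581718]), 'tcp_rot': array([-1.79896941e+02, -1.95875800e-02,  1.54516492e+02]), 'ft_force': array([ 0.10653957, -0.21446831,  0.08318004]), 'torque': array([ 0.0073543 ,  0.05216239, -0.00819446]), 'finger_gap': 0.09331095425515586}
0.008
scene {'fx': 490.209487148193, 'fy': 490.209487148193, 'cx': 311.8511699951264, 'cy': 208.00061950838165, 'pose': array([[-0.34088216,  0.5638218 , -0.75226613,  1.37162329],
       [ 0.93991087,  0.22070348, -0.26049479,  0.19247496],
       [ 0.01915511, -0.79586114, -0.60517611,  0.70176545],
       [ 0.        ,  0.        ,  0.        ,  1.        ]])}
top {'fx': 444.43699554193654, 'fy': 444.43699554193654, 'cx': 320.349668892216, 'cy': 206.540927696897, 'pose': array([[ 0.01546322, -0.9801595 ,  0.19760631,  0.40913247],
       [-0.99987183, -0.01597836, -0.00101264, -0.08667541],
       [ 0.00414997, -0.19756532, -0.98028094,  0.95167048],
       [ 0.        ,  0.        ,  0.        ,  1.        ]])}
```

View pics/scene0.png

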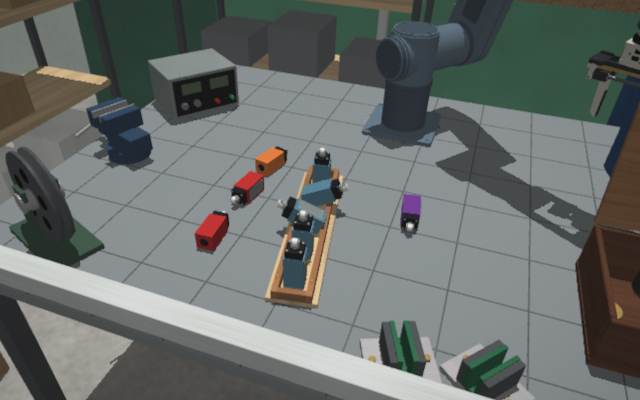

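View pics/top0.png

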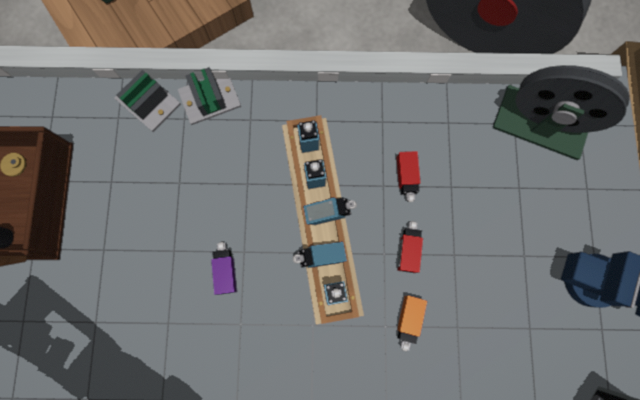

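```bash
cat > h.py <<'E'
import numpy as np,cv2
from station import camera_info
def cloud(n,d):
    c=camera_info(n);v,u=np.mgrid[0:400,0:640]
    P=np.stack([(u-c['cx'])/c['fx']*d,(v-c['cy'])/c['fy']*d,d],-1)
    W=P@c['pose'][:3,:3].T+c['pose'][:3,3]
    W[d<=0]=np.nan
    return W
E
python3 - <<'E'
from h import *
for n in("scene","top"):
    z=np.load(n+"0.npz");im,d=z['im'],z['d'];W=cloud(n,d)
    if n=="top":
        for p in [(308,128),(315,168),(336,293),(350,205),(299,258),(322,210),(326,254),(330,228),(340,230)]: print(p,im[p[1],p[0]],W[p[1],p[0]].round(4))
        c=im[100:340,260:400]; cv2.imwrite("pics/topz.png",cv2.resize(c,None,fx=2.4,fy=2.4,interpolation=cv2.INTER_CUBIC)[:,:,::-1])
    m=(W[...,0]>.2)&(W[...,0]<.75)&(W[...,1]>-.25)&(W[...,1]<.1)
    mb=m&(W[...,2]>.024)&(W[...,2]<.036)&(im[...,0].astype(int)>im[...,2]+25)&(im[...,0]<255)
    X=W[mb]; 
    # lane wood: red vs orange objs excluded via connected comp
    k,l,s,ce=cv2.connectedComponentsWithStats(((W[...,2]>.006)&m&(im[...,0].astype(int)>im[...,2]+20)&(im[...,1]>80)).astype(np.uint8))
    for i in range(1,k):
        if s[i,4]>150:
            P=W[l==i]; print(n,s[i],np.nanmin(P,0),np.nanmax(P,0))
    r=m&(W[...,2]>.006)&(im[...,0].astype(int)>im[...,2]+20)&(im[...,1]>80)
    P=W[r][:,:2].astype(np.float32); b=cv2.minAreaRect(P); print(n,b, len(P), 'floor',np.nanmedian(W[m&(W[...,2]<.006)][:,2]))
E
```

```text
scene [296 166  17  33 164] [ 0.36776799 -0.17667123  0.00600234] [ 0.52258054 -0.13037718  0.07782422]
scene [ 304  199   35   92 1117] [ 0.45694941 -0.093942    0.00601258] [ 0.74982478 -0.00493558  0.04652159]
scene [271 223  21  56 306] [ 0.58061744 -0.13482371  0.00600958] [ 0.74997535 -0.07559363  0.09545291]
scene ((0.5370724201202393, -0.09779775142669678), (0.45960408449172974, 0.1584208756685257), 20.048290252685547) 1685 floor -0.001660235241160657
(308, 128) [190 188 187] [ 0.7379 -0.0604  0.1125]
(315, 168) [188 185 184] [ 0.6546 -0.0759  0.1144]
(336, 293) [206 206 208] [ 0.4153 -0.1189  0.1171]
(350, 205) [131 130 132] [ 0.5902 -0.1473  0.0742]
(299, 258) [117 116 119] [ 0.4819 -0.0472  0.0757]
(322, 210) [116 122 122] [ 0.5807 -0.0911  0.0654]
(326, 254) [ 78 117 134] [ 0.4919 -0.1004  0.0618]
(330, 228) [182 163 132] [ 0.5529 -0.1091  0.0068]
(340, 230) [142 102  71] [ 0.5455 -0.1296  0.0297]
top [ 285  137   79  187 5500] [ 0.35486046 -0.17920729  0.0060006 ] [ 0.74991753 -0.00636619  0.099557  ]
top ((0.5376182198524475, -0.09965004026889801), (0.46223413944244385, 0.1551433503627777), 19.64253044128418) 5502 floor -0.0004468692591527712
```

View pics/topz.png

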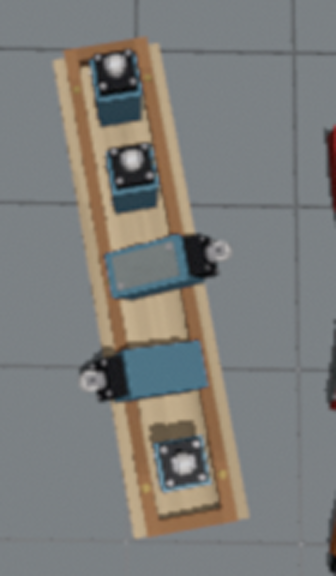

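```bash
cat > fit.py <<'E'
from h import *
z=np.load("top0.npz");im,d=z['im'],z['d'].astype(float);W=cloud("top",d)
m=(W[...,0]>.3)&(W[...,0]<.85)&(W[...,1]>-.25)&(W[...,1]<.1)
w=m&(im[...,0].astype(int)>im[...,2]+20)&(im[...,1]>60)
k,l,s,ce=cv2.connectedComponentsWithStats((w&(W[...,2]>.004)).astype(np.uint8))
i=1+np.argmax(s[1:,4]); M=(l==i)
P=W[M&(W[...,2]<.035)]
print('rect',cv2.minAreaRect(P[:,:2].astype(np.float32)),'z pct',np.percentile(P[:,2],[5,25,50,75,95]))
# batten tops
B=W[M&(abs(W[...,2]-.03)<.004)]
r=cv2.minAreaRect(B[:,:2].astype(np.float32));print('batten rect',r)
a=np.deg2rad(10.3)
from scipy.optimize import minimize_scalar
def f(a):
    v=B[:,:2]@np.array([-np.sin(a),np.cos(a)]); h,_=np.histogram(v,40); return -(h.astype(float)**2).sum()
al=np.linspace(7,14,141); a=al[np.argmin([f(np.deg2rad(t)) for t in al])];print('ang',a)
a=np.deg2rad(a);ex=np.array([np.cos(a),np.sin(a)]);ey=np.array([-ex[1],ex[0]])
v=B[:,:2]@ey;u=B[:,:2]@ex
print('across pct',np.percentile(v,[1,5,25,50,75,95,99]),'along',np.percentile(u,[.5,99.5]))
h,e=np.histogram(v,np.arange(v.min(),v.max()+.003,.003));print(np.c_[e[:-1],h].round(3).tolist())
for n in("top","scene"):
    z=np.load(n+"0.npz");im,d=z['im'],z['d'].astype(float);W=cloud(n,d)
    m=(W[...,0]>.3)&(W[...,0]<.85)&(W[...,1]>-.25)&(W[...,1]<.1)
    Pl=np.stack([W[...,0]*ex[0]+W[...,1]*ex[1],W[...,0]*ey[0]+W[...,1]*ey[1],W[...,2]],-1)
    vm=np.median(v) if 0 else (np.percentile(v,1)+np.percentile(v,99))/2
    S=m&(Pl[...,2]>.036)&(abs(Pl[...,1]-vm)<.1)
    k,l,s,ce=cv2.connectedComponentsWithStats(S.astype(np.uint8))
    for i in range(1,k):
        if s[i,4]>60:
            Q=Pl[l==i];Q=Q-[0,vm,0];print(n,s[i],np.percentile(Q,[2,50,98],axis=0).round(4).tolist())
E
python3 fit.py
```

```text
rect ((0.5789413452148438, -0.08915533870458603), (0.44093453884124756, 0.10024628788232803), 10.964908599853516) z pct [0.00723455 0.00915602 0.01104263 0.02880561 0.03142377]
batten rect ((0.5788283348083496, -0.08918716013431549), (0.4407050609588623, 0.07818195968866348), 10.961097717285156)
ang 10.95
across pct [-0.23615598 -0.23511338 -0.22952076 -0.1962719  -0.16497409 -0.15969613
 -0.15865332] along [0.33169421 0.77043738]
[[-0.237, 238.0], [-0.234, 234.0], [-0.231, 226.0], [-0.228, 227.0], [-0.225, 42.0], [-0.222, 17.0], [-0.219, 14.0], [-0.216, 16.0], [-0.213, 13.0], [-0.21, 16.0], [-0.207, 13.0], [-0.204, 14.0], [-0.201, 17.0], [-0.198, 15.0], [-0.195, 14.0], [-0.192, 13.0], [-0.189, 15.0], [-0.186, 16.0], [-0.183, 16.0], [-0.18, 18.0], [-0.177, 18.0], [-0.174, 17.0], [-0.171, 214.0], [-0.168, 230.0], [-0.165, 245.0], [-0.162, 252.0], [-0.159, 16.0]]
top [297 120  23  30 525] [[0.6968, -0.0216, 0.0399], [0.7063, -0.001, 0.0947], [0.7334, 0.0179, 0.1163]]
top [304 159  23  28 500] [[0.6136, -0.0205, 0.0407], [0.6256, -0.0005, 0.0959], [0.6501, 0.0185, 0.1161]]
top [304 197  53  28 987] [[0.5334, -0.0659, 0.0426], [0.5508, -0.0149, 0.0644], [0.5721, 0.0317, 0.0782]]
top [293 242  54  26 988] [[0.4448, -0.0317, 0.0456], [0.4637, 0.0159, 0.0653], [0.4837, 0.0664, 0.0784]]
top [324 281  24  24 449] [[0.3668, -0.0182, 0.0753], [0.3859, 0.0024, 0.0971], [0.4051, 0.0211, 0.116]]
scene [ 300  148   48   55 1308] [[0.3796, -0.0261, 0.0375], [0.4625, 0.0129, 0.0631], [0.4881, 0.0671, 0.1086]]
scene [ 277  197   50   83 2203] [[0.5396, -0.0579, 0.0387], [0.6523, 0.0003, 0.0719], [0.7396, 0.0297, 0.1131]]
```

```bash
cat > plan.py <<'E'
import numpy as np,sys,json
from scipy.spatial.transform import Rotation as R, Slerp
from station import state
A=np.deg2rad(10.96);C=np.array([.579,-.0892,0]);EX=np.array([np.cos(A),np.sin(A),0]);EY=np.array([-EX[1],EX[0],0]);EZ=np.array([0,0,1.])
U0=C@EX
def pose(u,y,z,lean):
    """tcp at lane coords (u absolute along EX,y,z in m); lean deg: body leans to +EY"""
    t=np.deg2rad(lean);b=np.sin(t)*EY+np.cos(t)*EZ
    X=np.cross(EX,-b)
    return np.stack([X,EX,-b],1),C+EX*(u-U0)+EY*y+EZ*z
def cur():
    s=state();return R.from_euler('xyz',s['tcp_rot'],degrees=True).as_matrix(),np.array(s['tool_pos'])
def show():
    s=state();r,p=cur();b=-r[:,2];print('t',round(s['time'],2),'u,y,z',((p-C)@EX+U0).round(4),((p-C)@EY).round(4),p[2].round(4),'lean',np.rad2deg(np.arctan2(b@EY,b[2])).round(2),'jaw yaw',np.rad2deg(np.arctan2(r[1,1],r[0,1])).round(2),'byEX',(b@EX).round(3),'F',s['ft_force'].round(2),'gap',round(s['finger_gap'],4),'q',s['q'].round(1))
def rows(tgts,cl,start=None,dec=2):
    """tgts: list of (Rm,p,N): straight line + slerp"""
    r,p=start or cur();out=[]
    for (r1,p1,N) in tgts:
        r0,p0=r.copy(),p.copy();S=Slerp([0,1],R.from_matrix([r0,r1]))
        for i in range(1,N+1):
            rt=S(i/N).as_matrix();pt=p0+(p1-p0)*i/N
            sh=np.round(r.T@(pt-p)/.04,dec);tu=np.round(np.rad2deg(R.from_matrix(r.T@rt).as_rotvec())/6,dec)
            p=p+r@sh*.04;r=r@R.from_rotvec(np.deg2rad(tu*6)).as_matrix()
            assert max(abs(sh).max(),abs(tu).max())<=1,(sh,tu)
            out.append([cl]+[float(x)+0. for x in sh]+[float(x)+0. for x in tu])
    print(json.dumps([out]));return r,p
E
python3 - <<'E'
from plan import *
show()
p=pose(.4643,.066,.16,25);rows([(*p,18)],0.4)
E
```

```text
t 0.1 u,y,z 0.3264 0.6398 0.2259 lean 0.06 jaw yaw 64.51 byEX 0.001 F [ 0.6  -0.04  0.43] gap 0.0931 q [ 52.9  14.9  88.   -0.   77.2 -11.6]
[[[0.4, -0.63, -0.53, 0.09, 0.11, -0.21, 0.49], [0.4, -0.65, -0.49, 0.11, 0.1, -0.22, 0.49], [0.4, -0.67, -0.46, 0.14, 0.11, -0.21, 0.48], [0.4, -0.69, -0.42, 0.15, 0.11, -0.22, 0.49], [0.4, -0.71, -0.38, 0.17, 0.11, -0.21, 0.49], [0.4, -0.73, -0.35, 0.2, 0.1, -0.21, 0.49], [0.4, -0.73, -0.3, 0.21, 0.11, -0.22, 0.49], [0.4, -0.75, -0.27, 0.23, 0.11, -0.21, 0.48], [0.4, -0.75, -0.22, 0.25, 0.11, -0.22, 0.49], [0.4, -0.76, -0.19, 0.28, 0.1, -0.21, 0.49], [0.4, -0.76, -0.14, 0.29, 0.11, -0.21, 0.49], [0.4, -0.76, -0.1, 0.3, 0.11, -0.22, 0.49], [0.4, -0.75, -0.05, 0.33, 0.1, -0.21, 0.48], [0.4, -0.75, -0.02, 0.35, 0.11, -0.22, 0.49], [0.4, -0.74, 0.03, 0.36, 0.11, -0.21, 0.49], [0.4, -0.73, 0.07, 0.37, 0.11, -0.21, 0.49], [0.4, -0.72, 0.11, 0.39, 0.1, -0.22, 0.48], [0.4, -0.7, 0.15, 0.41, 0.11, -0.21, 0.49]]]
```

Emit:
drive_tool(rows=[[[0.4, -0.63, -0.53, 0.09, 0.11, -0.21, 0.49], [0.4, -0.65, -0.49, 0.11, 0.1, -0.22, 0.49], [0.4, -0.67, -0.46, 0.14, 0.11, -0.21, 0.48], [0.4, -0.69, -0.42, 0.15, 0.11, -0.22, 0.49], [0.4, -0.71, -0.38, 0.17, 0.11, -0.21, 0.49], [0.4, -0.73, -0.35, 0.2, 0.1, -0.21, 0.49], [0.4, -0.73, -0.3, 0.21, 0.11, -0.22, 0.49], [0.4, -0.75, -0.27, 0.23, 0.11, -0.21, 0.48], [0.4, -0.75, -0.22, 0.25, 0.11, -0.22, 0.49], [0.4, -0.76, -0.19, 0.28, 0.1, -0.21, 0.49], [0.4, -0.76, -0.14, 0.29, 0.11, -0.21, 0.49], [0.4, -0.76, -0.1, 0.3, 0.11, -0.22, 0.49], [0.4, -0.75, -0.05, 0.33, 0.1, -0.21, 0.48], [0.4, -0.75, -0.02, 0.35, 0.11, -0.22, 0.49], [0.4, -0.74, 0.03, 0.36, 0.11, -0.21, 0.49], [0.4, -0.73, 0.07, 0.37, 0.11, -0.21, 0.49], [0.4, -0.72, 0.11, 0.39, 0.1, -0.22, 0.48], [0.4, -0.7, 0.15, 0.41, 0.11, -0.21, 0.49]]], grip_force=25)

```text
time: 1.9
tool_pos: [0.4813, -0.0418, 0.1599]
tcp_rot: [179.9, 25.0, 100.8]
ft_force: [-0.2, 0.5, 1.0]
finger_gap: 0.0564
```

```bash
python3 - <<'E'
from plan import *
show()
p=pose(.4643,.066,.136,25);q=pose(.4643,.066-.04*.4226,.136-.04*.906,25)
rows([(*p,3),(*q,4)],0.4)
E
```

```text
t 1.9 u,y,z 0.4646 0.0652 0.1599 lean 24.96 jaw yaw 10.85 byEX -0.0 F [-0.16  0.53  0.96] gap 0.0564 q [ -0.5  11.7 107.4 -28.8  59.    3.3]
[[[0.4, 0.09, 0.0, 0.18, 0.0, 0.0, -0.01], [0.4, 0.09, 0.0, 0.18, 0.0, 0.0, 0.0], [0.4, 0.09, -0.01, 0.17, 0.0, -0.01, -0.01], [0.4, 0.0, 0.0, 0.25, 0.0, 0.0, 0.0], [0.4, 0.0, 0.0, 0.25, 0.0, 0.0, 0.0], [0.4, 0.0, 0.0, 0.25, 0.0, 0.0, 0.0], [0.4, 0.0, 0.0, 0.25, 0.0, 0.0, 0.0]]]
```

Emit:
drive_tool(rows=[[[0.4, 0.09, 0.0, 0.18, 0.0, 0.0, -0.01], [0.4, 0.09, 0.0, 0.18, 0.0, 0.0, 0.0], [0.4, 0.09, -0.01, 0.17, 0.0, -0.01, -0.01], [0.4, 0.0, 0.0, 0.25, 0.0, 0.0, 0.0], [0.4, 0.0, 0.0, 0.25, 0.0, 0.0, 0.0], [0.4, 0.0, 0.0, 0.25, 0.0, 0.0, 0.0], [0.4, 0.0, 0.0, 0.25, 0.0, 0.0, 0.0]]])

```text
time: 2.6
tool_pos: [0.4839, -0.0565, 0.0995]
tcp_rot: [180.0, 25.0, 101.1]
ft_force: [-0.4, -1.0, 0.7]
finger_gap: 0.0559
```

```bash
cat > look.py <<'E'
import sys,cv2,numpy as np
from station import get_image
t=sys.argv[1];out=[]
for n,(a,b,c,d) in (("scene",(100,310,240,400)),("top",(90,330,240,400))):
    im,dd=get_image(n);np.savez(f"{n}_{t}.npz",im=im,d=dd)
    k=im[a:b,c:d,::-1];k=cv2.resize(k,None,fx=560/k.shape[0],fy=560/k.shape[0],interpolation=cv2.INTER_CUBIC);out.append(k)
cv2.imwrite(f"pics/{t}.png",np.hstack(out)[:, :800])
E
python3 look.py a1; python3 - <<'E'
from plan import *
show()
p=pose(.4643,.066-.1*.4226,.136-.1*.906,25)
rows([(*p,6)],0.4)
E
```

```text
t 2.7 u,y,z 0.4634 0.0501 0.0988 lean 24.95 jaw yaw 11.05 byEX 0.001 F [ 0.32  0.43 -0.09] gap 0.0558 q [ -2.4  16.5 111.5 -32.1  50.6   6.9]
[[[0.4, -0.01, 0.0, 0.25, 0.0, 0.0, 0.0], [0.4, 0.0, 0.01, 0.25, 0.0, 0.0, 0.01], [0.4, -0.01, 0.0, 0.24, -0.01, 0.0, 0.0], [0.4, 0.0, 0.01, 0.25, 0.0, -0.01, 0.01], [0.4, -0.01, 0.0, 0.25, 0.0, 0.0, 0.0], [0.4, 0.0, 0.0, 0.25, 0.0, 0.0, 0.0]]]
```

View pics/a1.png

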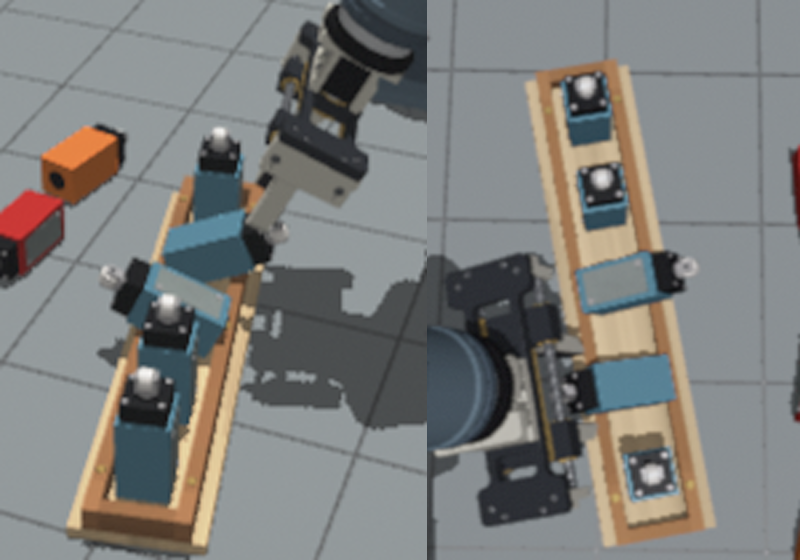

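The fingers straddle the near toppled switch at about (590,385) in the right panel, and they clear both neighbours. I'll descend and grip.

Emit:
drive_tool(rows=[[[0.4, -0.01, 0.0, 0.25, 0.0, 0.0, 0.0], [0.4, 0.0, 0.01, 0.25, 0.0, 0.0, 0.01], [0.4, -0.01, 0.0, 0.24, -0.01, 0.0, 0.0], [0.4, 0.0, 0.01, 0.25, 0.0, -0.01, 0.01], [0.4, -0.01, 0.0, 0.25, 0.0, 0.0, 0.0], [0.4, 0.0, 0.0, 0.25, 0.0, 0.0, 0.0], [0.4, 0, 0, 0, 0, 0, 0]]])

```text
time: 3.4
tool_pos: [0.4889, -0.0824, 0.0453]
tcp_rot: [-180.0, 25.0, 101.0]
ft_force: [-0.0, -0.3, -0.2]
finger_gap: 0.0557
```

```bash
python3 -c "
from plan import *
show()"
```

```text
t 3.4 u,y,z 0.4643 0.0238 0.0453 lean 25.0 jaw yaw 10.96 byEX 0.0 F [-0.05 -0.27 -0.23] gap 0.0557 q [ -5.6  21.8 114.1 -36.6  42.8  10.5]
```

Emit:
drive_tool(rows=[[[0.5, 0, 0, 0, 0, 0, 0], [0.55, 0, 0, 0, 0, 0, 0], [0.57, 0, 0, 0, 0, 0, 0], [0.6, 0, 0, 0, 0, 0, 0], [0.7, 0, 0, 0, 0, 0, 0], [0.8, 0, 0, 0, 0, 0, 0], [0.8, 0, 0, 0, 0, 0, 0]]], grip_force=25)

```text
time: 4.1
tool_pos: [0.4896, -0.0819, 0.047]
tcp_rot: [179.9, 25.1, 100.9]
ft_force: [-2.1, 1.2, 4.8]
finger_gap: 0.0397
```

```bash
python3 - <<'E'
from plan import *
show()
r,p=cur()
g=(p-C)
y,z=g@EY,p[2]
rows([(*pose(.4643,y,z+.005,25),2),(*pose(.4643,y,z+.035,25),5)],0.8)
E
```

```text
t 4.1 u,y,z 0.4651 0.0241 0.047 lean 25.06 jaw yaw 10.99 byEX -0.002 F [-2.11  1.24  4.8 ] gap 0.0397 q [ -5.5  21.6 114.  -36.6  42.9  10.5]
[[[0.8, -0.03, -0.01, -0.06, 0.01, 0.0, 0.0], [0.8, -0.02, -0.01, -0.05, 0.01, 0.01, 0.0], [0.8, -0.06, 0.0, -0.14, 0.0, 0.0, 0.0], [0.8, -0.07, 0.0, -0.13, 0.0, 0.0, 0.0], [0.8, -0.06, 0.0, -0.14, 0.0, 0.0, 0.0], [0.8, -0.07, 0.0, -0.14, 0.0, 0.0, 0.0], [0.8, -0.06, 0.0, -0.13, 0.0, 0.0, 0.0]]]
```

Emit:
drive_tool(rows=[[[0.8, -0.03, 0.0, -0.06, 0, 0, 0], [0.8, -0.02, 0.0, -0.05, 0, 0, 0], [0.8, -0.06, 0.0, -0.14, 0, 0, 0], [0.8, -0.07, 0.0, -0.13, 0, 0, 0], [0.8, -0.06, 0.0, -0.14, 0, 0, 0], [0.8, -0.07, 0.0, -0.14, 0, 0, 0], [0.8, -0.06, 0.0, -0.13, 0, 0, 0], [0.8, 0, 0, 0, 0, 0, 0]]])

```text
time: 4.9
tool_pos: [0.4904, -0.0821, 0.0827]
tcp_rot: [179.7, 25.1, 100.9]
ft_force: [0.2, 0.5, -4.4]
finger_gap: 0.0397
```

```bash
python3 look.py a2; python3 -c "
from plan import *
show()"
```

```text
t 5.0 u,y,z 0.4652 0.024 0.0818 lean 25.05 jaw yaw 11.0 byEX -0.003 F [-0.   -0.26 -3.53] gap 0.0398 q [ -5.5  18.2 112.3 -33.6  47.    6.3]
```

View pics/a2.png

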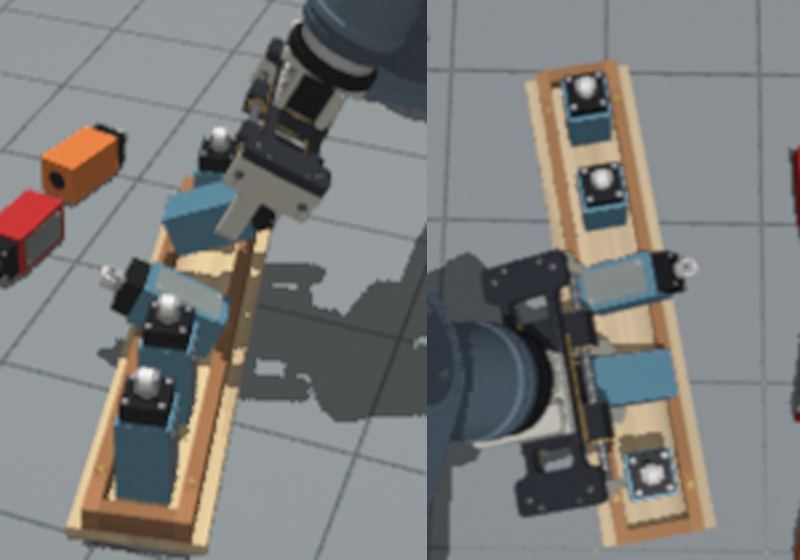

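```bash
python3 - <<'E'
from plan import *
from h import *
def face(f,box):
    z=np.load(f);W=cloud("top",z['d'].astype(float));r0,r1,c0,c1=box
    P=W[r0:r1,c0:c1].reshape(-1,3);L=np.c_[P@EX,(P-C)@EY,P[:,2]]
    A_=np.c_[L[:,0]-.4643,L[:,1],np.ones(len(L))];k=np.linalg.lstsq(A_,L[:,2],rcond=None)[0]
    print(f,'tilt',np.rad2deg(np.arctan(k[1])).round(1),'slope u',np.rad2deg(np.arctan(k[0])).round(1),'z at y=0',k[2].round(4),'res',np.std(L[:,2]-A_@k).round(4))
face("top0.npz",(247,261,317,340));face("top_a2.npz",(247,260,320,336))
E
```

```text
** On entry to DLASCL parameter number  4 had an illegal value
 ** On entry to DLASCL parameter number  4 had an illegal valueTraceback (most recent call last):
  File "<stdin>", line 8, in <module>
  File "<stdin>", line 6, in face
    x, resids, rank, s = _umath_linalg.lstsq(a, b, rcond,
                         ~~~~~~~~~~~~~~~~~~~^^^^^^^^^^^^^
                                             signature=signature)
                                             ^^^^^^^^^^^^^^^^^^^^
    raise LinAlgError("SVD did not converge in Linear Least Squares")
numpy.linalg.LinAlgError: SVD did not converge in Linear Least Squares
```

```bash
cat > face.py <<'E'
from plan import *
from h import *
def face(f,box,uc,cam="top"):
    z=np.load(f);W=cloud(cam,z['d'].astype(float));r0,r1,c0,c1=box
    P=W[r0:r1,c0:c1].reshape(-1,3);P=P[np.isfinite(P[:,0])];L=np.c_[P@EX-uc,(P-C)@EY,P[:,2]]
    for _ in range(3):
        A_=np.c_[L[:,0],L[:,1],np.ones(len(L))];k=np.linalg.lstsq(A_,L[:,2],rcond=None)[0];e=L[:,2]-A_@k;L=L[abs(e)<2.5*e.std()+1e-4]
    print(f,len(L),'tilt',np.rad2deg(np.arctan(k[1])).round(1),'slope u',np.rad2deg(np.arctan(k[0])).round(1),'z at y=0',k[2].round(4),'res',e.std().round(4))
E
python3 - <<'E'
from face import *
face("top0.npz",(247,261,317,340),.4643);face("top_a2.npz",(247,260,320,336),.4643);face("top0.npz",(204,218,312,334),.5527)
E
```

```text
top0.npz 315 tilt 24.5 slope u -0.2 z at y=0 0.0612 res 0.0014
top_a2.npz 200 tilt 24.7 slope u -1.3 z at y=0 0.0964 res 0.0011
top0.npz 300 tilt -23.2 slope u -1.2 z at y=0 0.062 res 0.0015
```

```bash
cat >> plan.py <<'E'
def swp(u,y,z,lean,sg,off=.007):
    """TCP pose for axis point (s=58) at lane (sg*y,z); lean positive = towards roller side; sg=+1 for +y switch"""
    t=np.deg2rad(lean);return pose(u,sg*(y-off*np.sin(t)),z-off*np.cos(t),sg*lean)
E
python3 - <<'E'
from plan import *
rows([(*swp(.466,.0135,.096,-8,1),9),(*swp(.466,0,.098,-41,1),9)],0.8)
E
```

```text
[[[0.8, -0.03, 0.0, -0.01, 0.0, 0.61, 0.0], [0.8, -0.03, 0.0, -0.01, 0.01, 0.61, 0.0], [0.8, -0.04, 0.01, -0.01, 0.0, 0.62, 0.0], [0.8, -0.03, 0.0, -0.01, 0.0, 0.61, 0.0], [0.8, -0.03, 0.0, -0.02, 0.0, 0.61, 0.0], [0.8, -0.03, 0.0, -0.01, 0.01, 0.61, 0.0], [0.8, -0.02, 0.0, -0.02, 0.0, 0.61, 0.0], [0.8, -0.03, 0.01, -0.02, 0.0, 0.62, 0.0], [0.8, -0.02, 0.0, -0.02, 0.01, 0.61, 0.0], [0.8, -0.03, 0.0, -0.01, 0.0, 0.61, 0.0], [0.8, -0.02, 0.0, -0.02, 0.0, 0.61, 0.0], [0.8, -0.03, 0.0, -0.02, 0.0, 0.61, 0.0], [0.8, -0.02, 0.0, -0.02, 0.0, 0.61, 0.0], [0.8, -0.02, 0.0, -0.02, 0.0, 0.61, 0.0], [0.8, -0.02, 0.0, -0.02, 0.0, 0.62, 0.0], [0.8, -0.02, 0.0, -0.02, 0.0, 0.61, 0.0], [0.8, -0.02, 0.0, -0.03, -0.01, 0.61, 0.0], [0.8, -0.01, 0.0, -0.02, 0.0, 0.61, 0.0]]]
```

Emit:
drive_tool(rows=[[[0.8, -0.03, 0.0, -0.01, 0.0, 0.61, 0.0], [0.8, -0.03, 0.0, -0.01, 0.01, 0.61, 0.0], [0.8, -0.04, 0.01, -0.01, 0.0, 0.62, 0.0], [0.8, -0.03, 0.0, -0.01, 0.0, 0.61, 0.0], [0.8, -0.03, 0.0, -0.02, 0.0, 0.61, 0.0], [0.8, -0.03, 0.0, -0.01, 0.01, 0.61, 0.0], [0.8, -0.02, 0.0, -0.02, 0.0, 0.61, 0.0], [0.8, -0.03, 0.01, -0.02, 0.0, 0.62, 0.0], [0.8, -0.02, 0.0, -0.02, 0.01, 0.61, 0.0], [0.8, -0.03, 0.0, -0.01, 0.0, 0.61, 0.0], [0.8, -0.02, 0.0, -0.02, 0.0, 0.61, 0.0], [0.8, -0.03, 0.0, -0.02, 0.0, 0.61, 0.0], [0.8, -0.02, 0.0, -0.02, 0.0, 0.61, 0.0], [0.8, -0.02, 0.0, -0.02, 0.0, 0.61, 0.0], [0.8, -0.02, 0.0, -0.02, 0.0, 0.62, 0.0], [0.8, -0.02, 0.0, -0.02, 0.0, 0.61, 0.0], [0.8, -0.02, 0.0, -0.03, -0.01, 0.61, 0.0], [0.8, -0.01, 0.0, -0.02, 0.0, 0.61, 0.0], [0.8, 0, 0, 0, 0, 0, 0]]])

```text
time: 6.9
tool_pos: [0.4938, -0.1024, 0.0906]
tcp_rot: [-179.8, -41.1, 100.7]
ft_force: [-0.2, -1.0, -4.7]
finger_gap: 0.0396
```

```bash
python3 look.py a3; python3 - <<'E'
from plan import *
show()
rows([(*swp(.466,0,.078,-41,1),4),(*swp(.466,0,.071,-41,1),4)],0.8)
E
```

```text
t 7.0 u,y,z 0.4657 0.0043 0.0918 lean -40.93 jaw yaw 10.93 byEX 0.001 F [ 0.04  1.1  -3.67] gap 0.0398 q [-41.7  35.4  89.7  23.4  89.5 -60.2]
[[[0.8, -0.08, 0.0, 0.09, 0.0, 0.0, 0.0], [0.8, -0.07, 0.0, 0.09, 0.0, 0.01, -0.01], [0.8, -0.08, 0.01, 0.09, 0.0, 0.0, 0.0], [0.8, -0.08, 0.0, 0.09, -0.01, 0.0, 0.0], [0.8, -0.03, 0.0, 0.03, 0.0, 0.0, 0.0], [0.8, -0.03, 0.0, 0.04, 0.0, 0.0, 0.0], [0.8, -0.02, 0.0, 0.03, 0.0, 0.0, 0.0], [0.8, -0.03, 0.0, 0.04, 0.0, 0.0, 0.0]]]
```

View pics/a3.png

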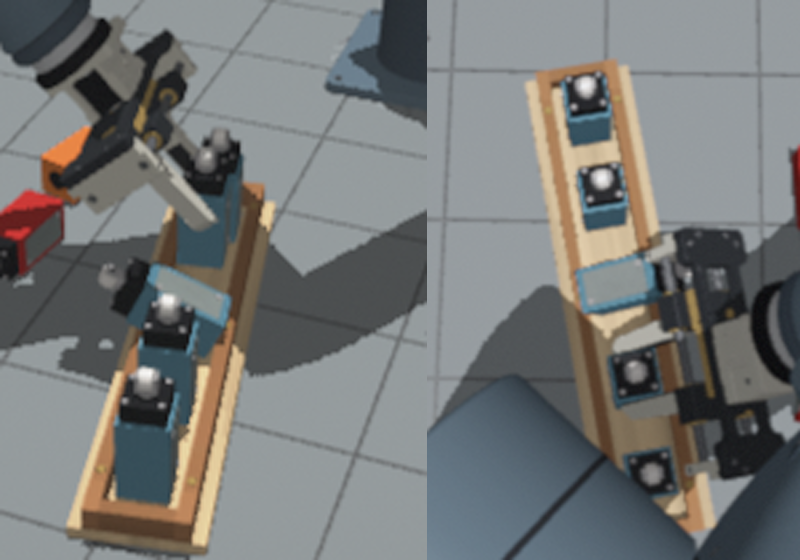

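Emit:
drive_tool(rows=[[[0.8, -0.08, 0.0, 0.09, 0.0, 0.0, 0.0], [0.8, -0.07, 0.0, 0.09, 0.0, 0.0, 0.0], [0.8, -0.08, 0.0, 0.09, 0.0, 0.0, 0.0], [0.8, -0.08, 0.0, 0.09, 0.0, 0.0, 0.0], [0.8, -0.03, 0.0, 0.03, 0.0, 0.0, 0.0], [0.8, -0.03, 0.0, 0.04, 0.0, 0.0, 0.0], [0.8, -0.02, 0.0, 0.03, 0.0, 0.0, 0.0], [0.8, -0.03, 0.0, 0.04, 0.0, 0.0, 0.0], [0.8, 0, 0, 0, 0, 0, 0]]])

```text
time: 7.9
tool_pos: [0.494, -0.1003, 0.0663]
tcp_rot: [-180.0, -41.0, 100.9]
ft_force: [0.6, -0.3, -3.8]
finger_gap: 0.0398
```

```bash
python3 look.py a4;python3 - <<'E'
from plan import *
show()
rows([(*swp(.466,0,.069,-41,1),4)],0.8,dec=3)
E
```

```text
t 8.0 u,y,z 0.466 0.0052 0.0665 lean -41.02 jaw yaw 10.95 byEX -0.0 F [ 0.08 -0.22 -3.15] gap 0.0401 q [-41.7  37.3  90.6  23.5  87.  -61.4]
[[[0.8, -0.014, 0.0, 0.011, 0.0, -0.001, -0.001], [0.8, -0.015, 0.0, 0.01, 0.0, -0.001, 0.0], [0.8, -0.014, 0.001, 0.011, 0.001, -0.001, -0.001], [0.8, -0.014, 0.0, 0.011, 0.0, -0.001, -0.001]]]
```

View pics/a4.png

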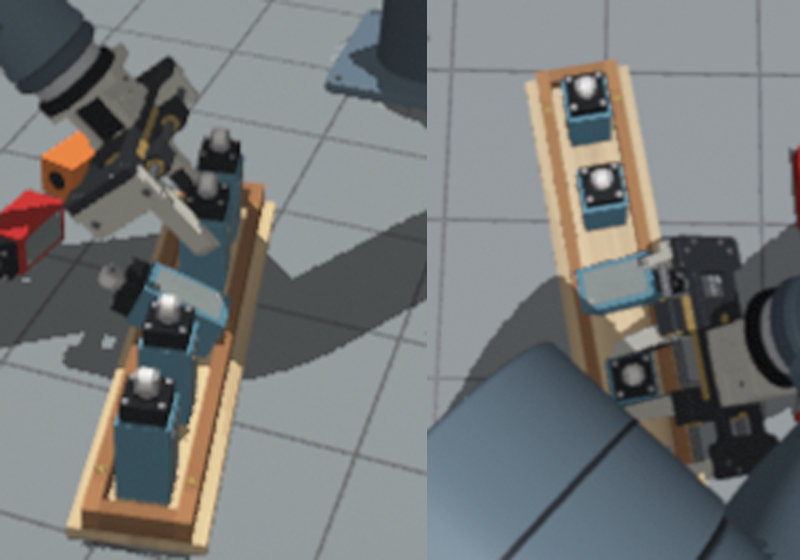

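```bash
python3 - <<'E'
from plan import *
from h import *
def head(f,c,r,cam="top"):
    z=np.load(f);W=cloud(cam,z['d'].astype(float))
    P=W[r-13:r+14,c-13:c+14].reshape(-1,3);P=P[np.isfinite(P[:,0])&(P[:,2]>.085)]
    t=P[P[:,2]>np.percentile(P[:,2],97)];h=P[(P[:,2]<.106)&(P[:,2]>.09)]
    L=np.c_[P@EX,(P-C)@EY,P[:,2]];
    print(f,'roller top z',np.percentile(P[:,2],99).round(4),'lane u,y of top pts',(t@EX).mean().round(4),((t-C)@EY).mean().round(4),'head z med',np.median(h[:,2]).round(4),'head y rng',np.percentile((h-C)@EY,[3,97]).round(4),'u rng',np.percentile(h@EX,[3,97]).round(4))
head("top_a4.npz",328,251);head("top0.npz",336,292);head("top0.npz",315,169);head("top0.npz",308,130)
E
```

```text
top_a4.npz roller top z 0.6663 lane u,y of top pts 0.406 0.0324 head z med 0.1008 head y rng [-0.017   0.0183] u rng [0.4396 0.4871]
top0.npz roller top z 0.1172 lane u,y of top pts 0.3849 0.0012 head z med 0.0976 head y rng [-0.0151  0.0174] u rng [0.3695 0.4018]
top0.npz roller top z 0.1168 lane u,y of top pts 0.632 -0.0028 head z med 0.0976 head y rng [-0.0174  0.0149] u rng [0.6168 0.6501]
top0.npz roller top z 0.1177 lane u,y of top pts 0.7158 -0.0019 head z med 0.0977 head y rng [-0.018   0.0143] u rng [0.7003 0.7332]
```

Emit:
drive_tool(rows=[[[0.8, -0.008, 0, 0.0095, 0, 0, 0], [0.8, -0.008, 0, 0.0095, 0, 0, 0], [0.8, -0.008, 0, 0.0095, 0, 0, 0], [0.8, -0.008, 0, 0.0095, 0, 0, 0], [0.8, -0.008, 0, 0.0095, 0, 0, 0], [0.8, -0.008, 0, 0.0095, 0, 0, 0], [0.8, 0, 0, 0, 0, 0, 0]]])

```text
time: 8.7
tool_pos: [0.494, -0.1003, 0.0634]
tcp_rot: [-180.0, -41.0, 100.9]
ft_force: [-0.2, 0.1, -3.6]
finger_gap: 0.0399
```

Emit:
drive_tool(rows=[[[0.8, -0.006, 0, 0.007, 0, 0, 0], [0.8, 0, 0, 0, 0, 0, 0]]])

```text
time: 8.9
tool_pos: [0.494, -0.1003, 0.0633]
tcp_rot: [-180.0, -41.0, 100.9]
ft_force: [-1.0, 0.2, -0.6]
finger_gap: 0.0402
```

Emit:
drive_tool(rows=[[[0.8, -0.006, 0, 0.007, 0, 0, 0], [0.8, 0, 0, 0, 0, 0, 0]]])

```text
time: 9.1
tool_pos: [0.494, -0.1003, 0.0633]
tcp_rot: [180.0, -41.0, 101.0]
ft_force: [-1.0, -1.3, 2.5]
finger_gap: 0.04
```

Emit:
drive_tool(rows=[[[0.55, 0, 0, 0, 0, 0, 0], [0.5, 0, 0, 0, 0, 0, 0], [0.45, 0, 0, 0, 0, 0, 0], [0.4, 0, 0, 0, 0, 0, 0], [0.4, 0, 0, 0, 0, 0, 0], [0.4, 0, 0, 0, 0, 0, 0]]])

```text
time: 9.7
tool_pos: [0.494, -0.1003, 0.0627]
tcp_rot: [-180.0, -41.0, 100.9]
ft_force: [0.0, -0.6, -0.1]
finger_gap: 0.0561
```

```bash
python3 look.py a5;python3 - <<'E'
from plan import *
show()
E
```

```text
t 9.8 u,y,z 0.466 0.0053 0.0627 lean -41.02 jaw yaw 10.95 byEX -0.0 F [0.17 0.53 0.1 ] gap 0.0557 q [-41.7  37.6  90.7  23.5  86.6 -61.5]
```

View pics/a5.png

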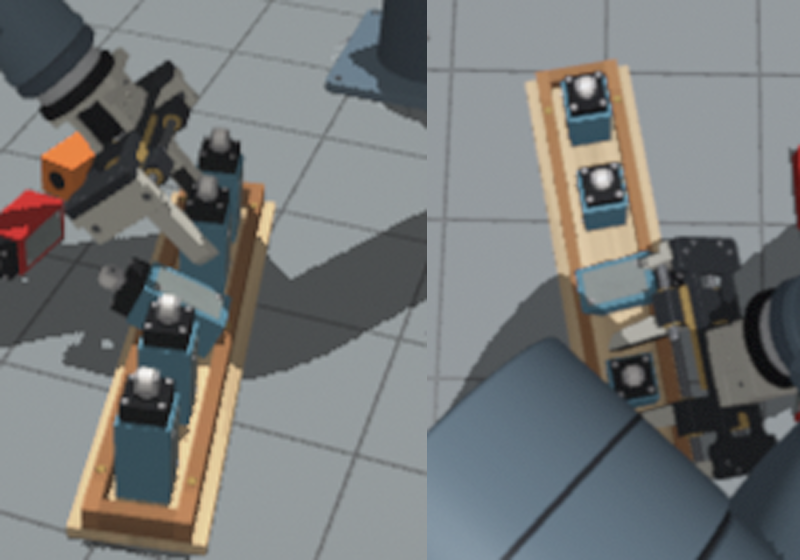

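```bash
python3 - <<'E'
from plan import *
s=-1
def back(d,u,lean): 
    r,p=swp(u,.027,.0519,lean,s); return r,p-r[:,2]*d
r,p=cur()
a=(r,p-r[:,2]*.10)
q=(r,a[1]+[0,0,.04])
rows([(*a,6),(*q,2),(*back(.1,.5527,35),6)],0.4)
E
```

```text
[[[0.4, 0.0, 0.0, -0.42, 0.0, 0.0, 0.0], [0.4, 0.0, 0.0, -0.41, 0.0, 0.0, 0.0], [0.4, 0.0, 0.0, -0.42, 0.0, 0.0, 0.0], [0.4, 0.0, 0.0, -0.42, 0.0, 0.0, 0.0], [0.4, 0.0, 0.0, -0.41, 0.0, 0.0, 0.0], [0.4, 0.0, 0.0, -0.42, 0.0, 0.0, 0.0], [0.4, 0.33, 0.0, -0.38, 0.0, 0.0, 0.0], [0.4, 0.33, 0.0, -0.37, 0.0, 0.0, 0.0], [0.4, -0.2, 0.36, 0.1, 0.0, -0.17, 0.0], [0.4, -0.2, 0.36, 0.11, 0.0, -0.16, 0.0], [0.4, -0.2, 0.36, 0.11, 0.0, -0.17, 0.0], [0.4, -0.19, 0.37, 0.11, 0.0, -0.17, 0.0], [0.4, -0.19, 0.36, 0.11, 0.0, -0.17, 0.0], [0.4, -0.19, 0.36, 0.12, 0.0, -0.16, 0.0]]]
```

Emit:
drive_tool(rows=[[[0.4, 0.0, 0.0, -0.25, 0.0, 0.0, 0.0], [0.4, 0.0, 0.0, -0.42, 0.0, 0.0, 0.0], [0.4, 0.0, 0.0, -0.42, 0.0, 0.0, 0.0], [0.4, 0.0, 0.0, -0.42, 0.0, 0.0, 0.0], [0.4, 0.0, 0.0, -0.42, 0.0, 0.0, 0.0], [0.4, 0.0, 0.0, -0.42, 0.0, 0.0, 0.0], [0.4, 0.0, 0.0, -0.15, 0.0, 0.0, 0.0], [0.4, 0.33, 0.0, -0.38, 0.0, 0.0, 0.0], [0.4, 0.33, 0.0, -0.37, 0.0, 0.0, 0.0], [0.4, -0.2, 0.36, 0.1, 0.0, -0.17, 0.0], [0.4, -0.2, 0.36, 0.11, 0.0, -0.16, 0.0], [0.4, -0.2, 0.36, 0.11, 0.0, -0.17, 0.0], [0.4, -0.19, 0.37, 0.11, 0.0, -0.17, 0.0], [0.4, -0.19, 0.36, 0.11, 0.0, -0.17, 0.0], [0.4, -0.19, 0.36, 0.12, 0.0, -0.16, 0.0], [0.4, 0, 0, 0, 0, 0, 0]]])

```text
time: 11.4
tool_pos: [0.5968, -0.1668, 0.1267]
tcp_rot: [-179.9, -35.0, 101.0]
ft_force: [0.3, 0.4, -0.1]
finger_gap: 0.0561
```

```bash
python3 look.py b1;python3 - <<'E'
from plan import *
show()
def back(d,u,lean): 
    r,p=swp(u,.027,.0519,lean,-1); return r,p-r[:,2]*d
rows([(*back(.05,.5527,35),4)],0.4)
E
```

```text
t 11.5 u,y,z 0.5528 -0.0799 0.1279 lean -35.06 jaw yaw 11.01 byEX 0.001 F [-0.17  0.5  -0.76] gap 0.0563 q [-38.9  40.7  69.8  21.9  97.2 -52.5]
[[[0.4, 0.0, 0.0, 0.31, 0.0, 0.0, 0.0], [0.4, 0.0, 0.0, 0.31, -0.01, -0.01, 0.0], [0.4, 0.0, 0.0, 0.31, 0.0, 0.0, 0.0], [0.4, -0.01, 0.0, 0.31, 0.0, 0.0, 0.0]]]
```

View pics/b1.png

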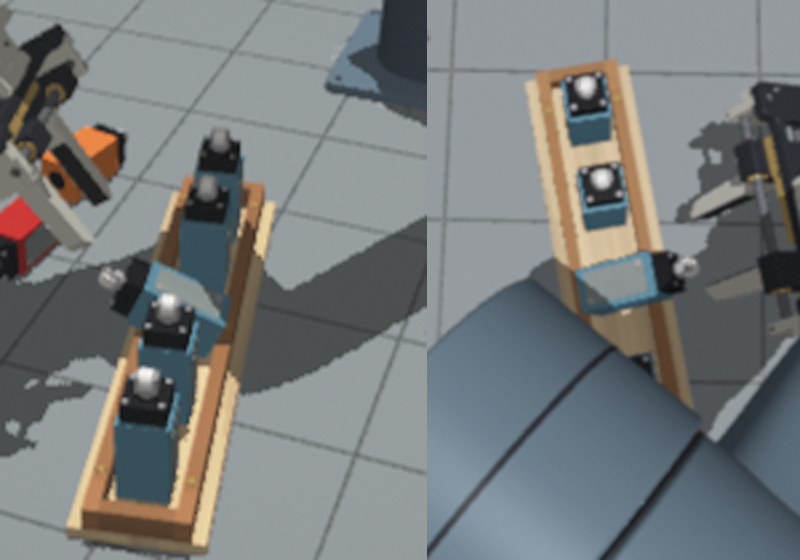

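Emit:
drive_tool(rows=[[[0.4, 0.0, 0.0, 0.31, 0.0, 0.0, 0.0], [0.4, 0.0, 0.0, 0.31, 0.0, 0.0, 0.0], [0.4, 0.0, 0.0, 0.31, 0.0, 0.0, 0.0], [0.4, -0.01, 0.0, 0.31, 0.0, 0.0, 0.0], [0.4, 0, 0, 0, 0, 0, 0]]])

```text
time: 12.0
tool_pos: [0.5888, -0.1384, 0.0858]
tcp_rot: [-179.8, -35.2, 100.9]
ft_force: [-0.2, 0.3, -0.2]
finger_gap: 0.0559
```

```bash
python3 look.py b2;python3 - <<'E'
from plan import *
show()
def back(d,u,lean): 
    r,p=swp(u,.027,.0519,lean,-1); return r,p-r[:,2]*d
rows([(*back(.0,.5527,35),6)],0.4)
E
```

```text
t 12.1 u,y,z 0.5526 -0.0518 0.0873 lean -35.05 jaw yaw 10.96 byEX 0.001 F [0.22 0.77 1.57] gap 0.0557 q [-37.4  41.3  75.   22.4  91.3 -53.4]
[[[0.4, 0.0, 0.0, 0.21, 0.0, 0.0, 0.0], [0.4, 0.0, 0.0, 0.21, 0.0, 0.0, 0.0], [0.4, 0.0, 0.0, 0.21, 0.0, 0.0, 0.0], [0.4, 0.0, 0.0, 0.21, 0.0, -0.01, 0.0], [0.4, 0.0, 0.0, 0.21, 0.0, 0.0, 0.0], [0.4, 0.0, 0.0, 0.21, -0.01, 0.0, 0.0]]]
```

View pics/b2.png

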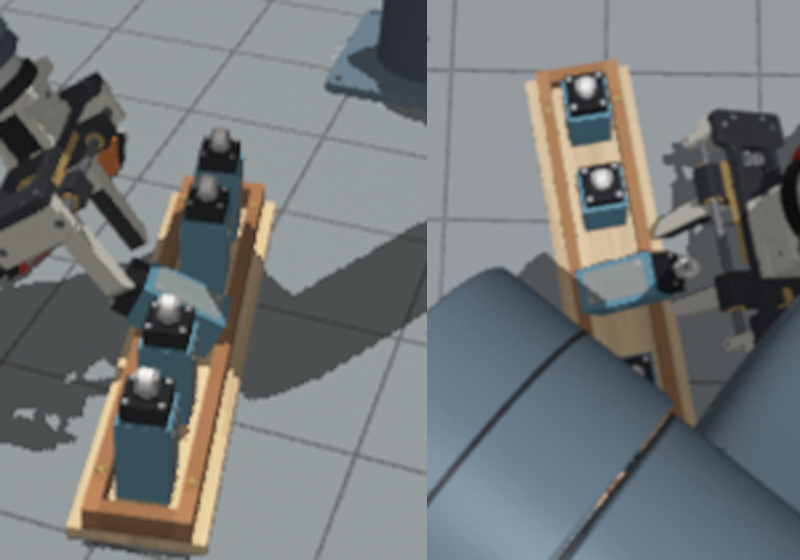

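Emit:
drive_tool(rows=[[[0.4, 0.0, 0.0, 0.21, 0.0, 0.0, 0.0], [0.4, 0.0, 0.0, 0.21, 0.0, 0.0, 0.0], [0.4, 0.0, 0.0, 0.21, 0.0, 0.0, 0.0], [0.4, 0.0, 0.0, 0.21, 0.0, 0.0, 0.0], [0.4, 0.0, 0.0, 0.21, 0.0, 0.0, 0.0], [0.4, 0.0, 0.0, 0.2, 0.0, 0.0, 0.0], [0.4, 0, 0, 0, 0, 0, 0]]])

```text
time: 12.8
tool_pos: [0.5839, -0.1109, 0.0455]
tcp_rot: [-179.9, -35.1, 100.9]
ft_force: [-0.7, 0.7, -0.6]
finger_gap: 0.0558
```

```bash
python3 - <<'E'
from plan import *
show()
print(swp(.5527,.027,.0519,35,-1)[1])
E
```

```text
t 12.8 u,y,z 0.5522 -0.0222 0.0455 lean -35.11 jaw yaw 10.99 byEX 0.002 F [-0.71  0.69 -0.63] gap 0.0558 q [-35.8  42.4  79.7  23.2  85.5 -54.4]
[ 0.58456763 -0.11153379  0.04616594]
```

Emit:
drive_tool(rows=[[[0.5, 0, 0, 0, 0, 0, 0], [0.55, 0, 0, 0, 0, 0, 0], [0.57, 0, 0, 0, 0, 0, 0], [0.6, 0, 0, 0, 0, 0, 0], [0.7, 0, 0, 0, 0, 0, 0], [0.8, 0, 0, 0, 0, 0, 0], [0.8, 0, 0, 0, 0, 0, 0]]], grip_force=25)

```text
time: 13.5
tool_pos: [0.5851, -0.1124, 0.0469]
tcp_rot: [179.9, -35.0, 101.0]
ft_force: [1.7, -1.4, 2.7]
finger_gap: 0.0397
```

```bash
python3 - <<'E'
from plan import *
show()
r,p=cur()
rows([(r,p+[0,0,.005],2),(r,p+[0,0,.04],6)],0.8)
E
```

```text
t 13.5 u,y,z 0.5531 -0.0239 0.0469 lean -34.97 jaw yaw 10.93 byEX -0.001 F [ 1.71 -1.44  2.75] gap 0.0397 q [-35.9  42.3  79.5  23.2  85.5 -54.3]
[[[0.8, 0.04, 0.0, -0.05, 0.0, 0.0, 0.0], [0.8, 0.03, 0.0, -0.05, 0.0, 0.0, 0.0], [0.8, 0.08, 0.0, -0.12, 0.0, 0.0, 0.0], [0.8, 0.09, 0.0, -0.12, 0.0, 0.0, 0.0], [0.8, 0.08, 0.0, -0.12, 0.0, 0.0, 0.0], [0.8, 0.09, 0.0, -0.12, 0.0, 0.0, 0.0], [0.8, 0.08, 0.0, -0.12, 0.0, 0.0, 0.0], [0.8, 0.08, 0.0, -0.12, 0.0, 0.0, 0.0]]]
```

Emit:
drive_tool(rows=[[[0.8, 0.04, 0.0, -0.05, 0.0, 0.0, 0.0], [0.8, 0.03, 0.0, -0.05, 0.0, 0.0, 0.0], [0.8, 0.08, 0.0, -0.12, 0.0, 0.0, 0.0], [0.8, 0.09, 0.0, -0.12, 0.0, 0.0, 0.0], [0.8, 0.08, 0.0, -0.12, 0.0, 0.0, 0.0], [0.8, 0.09, 0.0, -0.12, 0.0, 0.0, 0.0], [0.8, 0.08, 0.0, -0.12, 0.0, 0.0, 0.0], [0.8, 0.08, 0.0, -0.12, 0.0, 0.0, 0.0], [0.8, 0, 0, 0, 0, 0, 0]]])

```text
time: 14.4
tool_pos: [0.5852, -0.1124, 0.0875]
tcp_rot: [179.9, -35.0, 101.0]
ft_force: [0.2, 0.3, -3.6]
finger_gap: 0.0402
```

```bash
python3 look.py b3;python3 - <<'E'
from plan import *
show()
rows([(*swp(.5527,.0135,.099,2,-1),9),(*swp(.5527,0,.100,-31,-1),9)],0.8)
E
```

```text
t 14.5 u,y,z 0.5528 -0.0237 0.0866 lean -35.0 jaw yaw 10.95 byEX -0.0 F [ 0.2   0.25 -3.07] gap 0.04 q [-35.9  39.7  78.2  23.1  89.2 -52.8]
[[[0.8, 0.03, 0.0, 0.0, 0.0, -0.61, 0.0], [0.8, 0.04, 0.0, 0.01, 0.0, -0.61, 0.0], [0.8, 0.03, 0.0, 0.0, 0.0, -0.61, 0.0], [0.8, 0.03, 0.0, 0.0, 0.0, -0.61, 0.0], [0.8, 0.03, 0.0, -0.01, 0.0, -0.62, 0.0], [0.8, 0.03, 0.0, 0.0, 0.0, -0.61, 0.0], [0.8, 0.04, 0.0, -0.01, 0.0, -0.61, 0.0], [0.8, 0.03, 0.0, -0.01, 0.0, -0.61, 0.0], [0.8, 0.03, 0.0, -0.02, 0.0, -0.61, 0.0], [0.8, 0.03, 0.0, 0.0, 0.0, -0.61, 0.0], [0.8, 0.02, 0.0, -0.01, 0.0, -0.61, 0.0], [0.8, 0.03, 0.0, -0.01, 0.0, -0.61, 0.0], [0.8, 0.02, 0.0, -0.01, 0.0, -0.61, 0.0], [0.8, 0.03, 0.0, -0.01, 0.0, -0.62, 0.0], [0.8, 0.02, 0.0, -0.01, 0.0, -0.61, 0.0], [0.8, 0.03, 0.0, -0.01, 0.0, -0.61, 0.0], [0.8, 0.02, 0.0, -0.02, 0.0, -0.61, 0.0], [0.8, 0.02, 0.0, -0.01, 0.0, -0.61, 0.0]]]
```

View pics/b3.png

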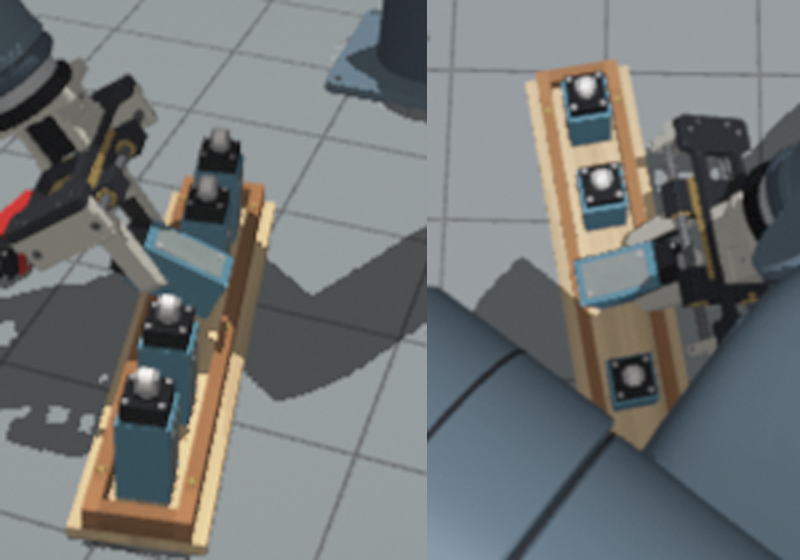

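Emit:
drive_tool(rows=[[[0.8, 0.03, 0.0, 0.0, 0.0, -0.61, 0.0], [0.8, 0.04, 0.0, 0.01, 0.0, -0.61, 0.0], [0.8, 0.03, 0.0, 0.0, 0.0, -0.61, 0.0], [0.8, 0.03, 0.0, 0.0, 0.0, -0.61, 0.0], [0.8, 0.03, 0.0, -0.01, 0.0, -0.62, 0.0], [0.8, 0.03, 0.0, 0.0, 0.0, -0.61, 0.0], [0.8, 0.04, 0.0, -0.01, 0.0, -0.61, 0.0], [0.8, 0.03, 0.0, -0.01, 0.0, -0.61, 0.0], [0.8, 0.03, 0.0, -0.02, 0.0, -0.61, 0.0], [0.8, 0.03, 0.0, 0.0, 0.0, -0.61, 0.0], [0.8, 0.02, 0.0, -0.01, 0.0, -0.61, 0.0], [0.8, 0.03, 0.0, -0.01, 0.0, -0.61, 0.0], [0.8, 0.02, 0.0, -0.01, 0.0, -0.61, 0.0], [0.8, 0.03, 0.0, -0.01, 0.0, -0.62, 0.0], [0.8, 0.02, 0.0, -0.01, 0.0, -0.61, 0.0], [0.8, 0.03, 0.0, -0.01, 0.0, -0.61, 0.0], [0.8, 0.02, 0.0, -0.02, 0.0, -0.61, 0.0], [0.8, 0.02, 0.0, -0.01, 0.0, -0.61, 0.0], [0.8, 0, 0, 0, 0, 0, 0]]])

```text
time: 16.4
tool_pos: [0.5792, -0.0907, 0.0919]
tcp_rot: [-179.7, 30.9, 101.2]
ft_force: [-0.5, -0.9, -2.8]
finger_gap: 0.04
```

```bash
python3 look.py b4;python3 - <<'E'
from plan import *
show()
rows([(*swp(.5525,0,.080,-31,-1),4),(*swp(.5525,0,.0715,-31,-1),5)],0.8)
E
```

```text
t 16.5 u,y,z 0.5523 -0.0029 0.093 lean 30.85 jaw yaw 10.98 byEX 0.001 F [-0.37 -0.12 -3.44] gap 0.0399 q [ -2.3  26.  100.3 -38.7  53.   10.4]
[[[0.8, 0.06, 0.0, 0.1, 0.0, -0.01, 0.0], [0.8, 0.05, 0.0, 0.11, -0.01, 0.0, 0.01], [0.8, 0.06, 0.0, 0.1, 0.0, -0.01, 0.0], [0.8, 0.06, 0.0, 0.11, 0.0, -0.01, 0.0], [0.8, 0.02, 0.0, 0.04, 0.0, 0.0, 0.0], [0.8, 0.02, 0.0, 0.03, 0.0, 0.0, 0.0], [0.8, 0.02, 0.0, 0.04, 0.0, 0.0, 0.0], [0.8, 0.03, 0.0, 0.03, 0.0, 0.0, 0.0], [0.8, 0.02, 0.0, 0.04, 0.0, 0.0, 0.0]]]
```

View pics/b4.png

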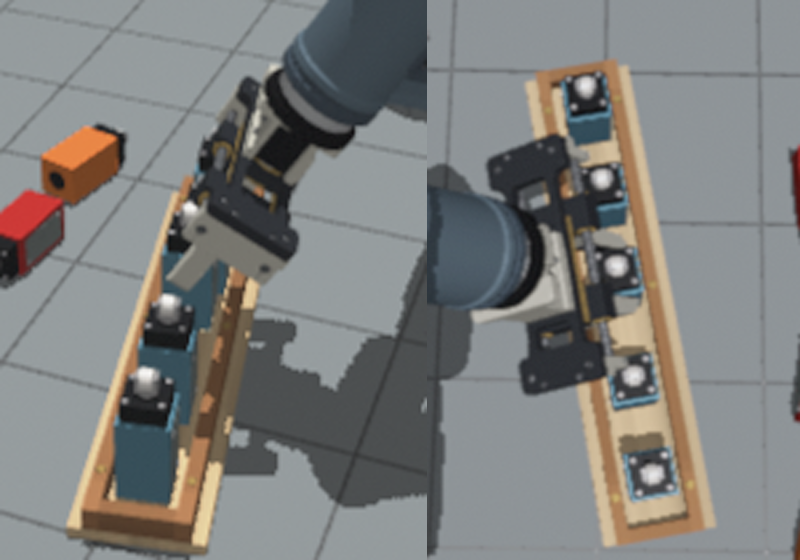

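```bash
cat > head.py <<'E'
from plan import *
from h import *
def head(f,c,r,lo=.09,hi=.106):
    z=np.load(f);W=cloud("top",z['d'].astype(float))
    P=W[r-13:r+14,c-13:c+14].reshape(-1,3);P=P[np.isfinite(P[:,0])&(P[:,2]>lo)&(P[:,2]<hi+.03)]
    h=P[P[:,2]<hi];L=np.c_[P@EX,(P-C)@EY,P[:,2]]
    t=L[L[:,2]>hi+.004]
    print(f,(c,r),'head z med',np.median(h[:,2]).round(4),'head y rng',np.percentile((h-C)@EY,[3,97]).round(4),'u rng',np.percentile(h@EX,[3,97]).round(4),'roller u,y,zmax',t.mean(0)[:2].round(4),np.percentile(t[:,2],95).round(4) if len(t) else 0)
E
python3 - <<'E'
from head import *
head("top_b4.npz",328,251);head("top_b4.npz",336,292);head("top_b4.npz",315,169);head("top_b4.npz",308,130)
head("top_b4.npz",321,204,.12,.137)
E
```

```text
top_b4.npz (328, 251) head z med 0.0973 head y rng [-0.0144  0.0178] u rng [0.449  0.4809] roller u,y,zmax [0.4652 0.002 ] 0.1177
top_b4.npz (336, 292) head z med 0.0975 head y rng [-0.015   0.0175] u rng [0.3696 0.4019] roller u,y,zmax [0.3859 0.0012] 0.1181
top_b4.npz (315, 169) head z med 0.0976 head y rng [-0.0177  0.0136] u rng [0.6171 0.6499] roller u,y,zmax [ 0.633  -0.0014] 0.1177
top_b4.npz (308, 130) head z med 0.0977 head y rng [-0.018   0.0144] u rng [0.6999 0.7335] roller u,y,zmax [ 0.7163 -0.0021] 0.1171
top_b4.npz (321, 204) head z med 0.1263 head y rng [-0.0152  0.0142] u rng [0.535  0.5776] roller u,y,zmax [0.5516 0.0012] 0.1462
```

Emit:
drive_tool(rows=[[[0.8, 0.06, 0.0, 0.1, 0.0, 0.0, 0.0], [0.8, 0.05, 0.0, 0.11, 0.0, 0.0, 0.0], [0.8, 0.06, 0.0, 0.1, 0.0, -0.01, 0.0], [0.8, 0.06, 0.0, 0.11, 0.0, 0.0, 0.0], [0.8, 0.02, 0.0, 0.04, 0.0, 0.0, 0.0], [0.8, 0.02, 0.0, 0.03, 0.0, 0.0, 0.0], [0.8, 0.02, 0.0, 0.04, 0.0, 0.0, 0.0], [0.8, 0.03, 0.0, 0.03, 0.0, 0.0, 0.0], [0.8, 0.02, 0.0, 0.04, 0.0, 0.0, 0.0], [0.8, 0, 0, 0, 0, 0, 0]]])

```text
time: 17.5
tool_pos: [0.581, -0.0932, 0.0659]
tcp_rot: [-180.0, 31.0, 101.0]
ft_force: [0.8, -0.2, -3.0]
finger_gap: 0.0399
```

```bash
python3 look.py b5;python3 - <<'E'
from head import *
show()
head("top_b5.npz",322,205,.09,.108)
E
```

```text
t 17.6 u,y,z 0.5528 -0.0043 0.0661 lean 31.04 jaw yaw 10.95 byEX 0.0 F [ 0.69  0.61 -4.05] gap 0.0402 q [ -2.4  28.3 101.5 -40.7  50.3  13.4]
top_b5.npz (322, 205) head z med 0.0995 head y rng [-0.0173  0.0124] u rng [0.5357 0.5826] roller u,y,zmax [ 5.529e-01 -4.000e-04] 0.1193
```

View pics/b5.png

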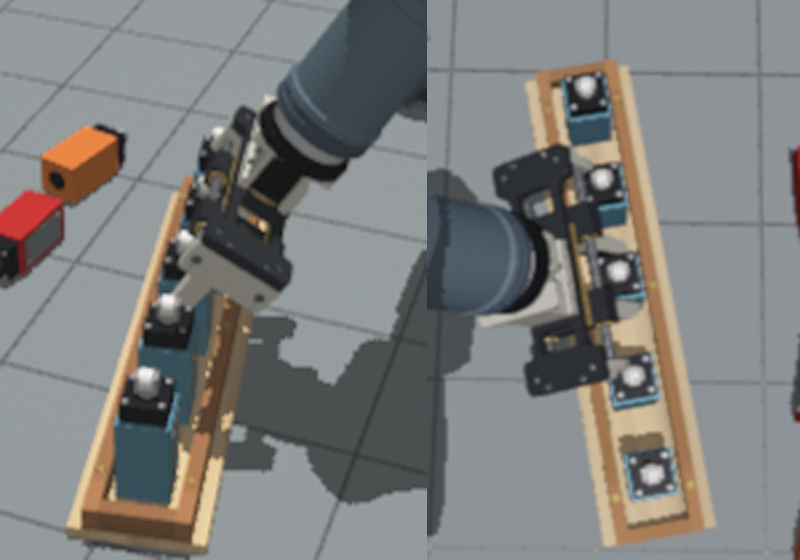

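Emit:
drive_tool(rows=[[[0.8, 0.005, 0, 0.0085, 0, 0, 0], [0.8, 0.005, 0, 0.0085, 0, 0, 0], [0.8, 0.005, 0, 0.0085, 0, 0, 0], [0.8, 0.005, 0, 0.0085, 0, 0, 0], [0.8, 0, 0, 0, 0, 0, 0]]])

```text
time: 18.1
tool_pos: [0.5811, -0.0933, 0.0645]
tcp_rot: [-180.0, 31.0, 101.0]
ft_force: [-0.6, 0.4, -2.9]
finger_gap: 0.0399
```

Emit:
drive_tool(rows=[[[0.8, 0.005, 0, 0.0085, 0, 0, 0], [0.8, 0, 0, 0, 0, 0, 0]]])

```text
time: 18.3
tool_pos: [0.5811, -0.0933, 0.0641]
tcp_rot: [-180.0, 31.0, 101.0]
ft_force: [0.0, 0.1, -3.0]
finger_gap: 0.0399
```

Emit:
drive_tool(rows=[[[0.8, 0.005, 0, 0.0085, 0, 0, 0], [0.8, 0, 0, 0, 0, 0, 0]]])

```text
time: 18.5
tool_pos: [0.5811, -0.0933, 0.0641]
tcp_rot: [-180.0, 31.1, 101.0]
ft_force: [-0.4, 1.0, -0.5]
finger_gap: 0.0398
```

Emit:
drive_tool(rows=[[[0.8, 0.005, 0, 0.0085, 0, 0, 0], [0.8, 0, 0, 0, 0, 0, 0]]])

```text
time: 18.7
tool_pos: [0.5811, -0.0933, 0.064]
tcp_rot: [180.0, 31.1, 100.9]
ft_force: [-3.4, 2.2, 4.3]
finger_gap: 0.04
```

Emit:
drive_tool(rows=[[[0.56, 0, 0, 0, 0, 0, 0], [0.53, 0, 0, 0, 0, 0, 0], [0.5, 0, 0, 0, 0, 0, 0], [0.45, 0, 0, 0, 0, 0, 0], [0.4, 0, 0, 0, 0, 0, 0], [0.4, 0, 0, 0, 0, 0, 0], [0.4, 0, 0, 0, 0, 0, 0]]])

```text
time: 19.4
tool_pos: [0.5811, -0.0933, 0.0633]
tcp_rot: [-180.0, 31.0, 101.0]
ft_force: [-0.2, 0.3, -1.0]
finger_gap: 0.0561
```

```bash
python3 look.py b6;python3 - <<'E'
from head import *
show()
head("top_b6.npz",322,206);head("top_b6.npz",328,251)
E
```

```text
t 19.5 u,y,z 0.5527 -0.0044 0.0634 lean 31.04 jaw yaw 10.95 byEX 0.0 F [-0.26 -0.64  0.01] gap 0.0563 q [ -2.4  28.5 101.6 -40.9  50.   13.7]
top_b6.npz (322, 206) head z med 0.0977 head y rng [-0.0171  0.0125] u rng [0.5359 0.5812] roller u,y,zmax [ 0.5521 -0.0011] 0.1172
top_b6.npz (328, 251) head z med 0.0975 head y rng [-0.0144  0.0177] u rng [0.449  0.4811] roller u,y,zmax [0.4651 0.0019] 0.1176
```

View pics/b6.png

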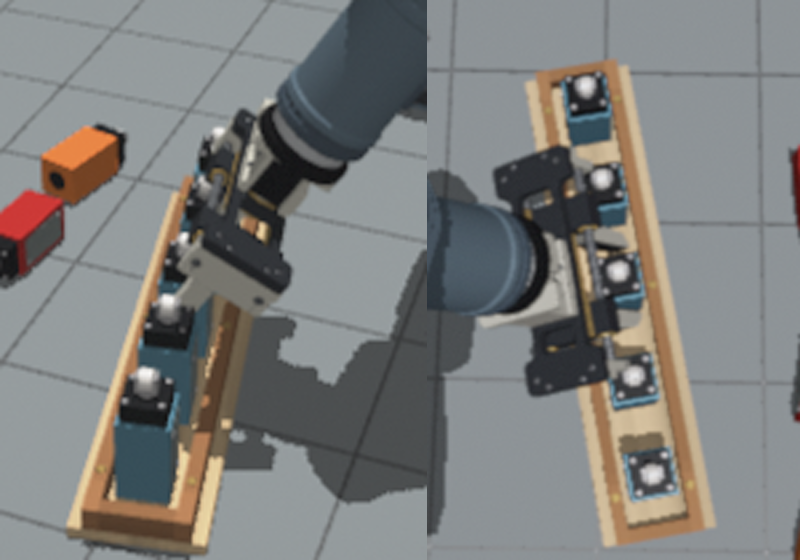

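Head at z = 97.7 mm, the same as the standing switches, and the fingers are clear of it. I'll retreat along the tool axis.

Emit:
drive_tool(rows=[[[0.4, 0, 0, -0.1, 0, 0, 0], [0.4, 0, 0, -0.25, 0, 0, 0], [0.4, 0, 0, -0.4, 0, 0, 0], [0.4, 0, 0, -0.4, 0, 0, 0], [0.4, 0, 0, -0.4, 0, 0, 0], [0.4, 0, 0, -0.4, 0, 0, 0], [0.4, 0, 0, -0.4, 0, 0, 0], [0.4, 0, 0, -0.4, 0, 0, 0], [0.4, 0, 0, -0.4, 0, 0, 0], [0.4, 0, 0, -0.3, 0, 0, 0], [0.4, -0.3, 0, -0.3, 0, 0, 0], [0.4, -0.6, 0, -0.3, 0, 0, 0], [0.4, -0.6, 0, -0.3, 0, 0, 0], [0.4, -0.3, 0, -0.1, 0, 0, 0], [0.4, 0, 0, 0, 0, 0, 0], [0.4, 0, 0, 0, 0, 0, 0]]])

```text
time: 21.1
tool_pos: [0.5748, -0.0638, 0.2523]
tcp_rot: [-179.9, 31.0, 100.9]
ft_force: [0.1, -0.6, 0.2]
finger_gap: 0.0557
```

```bash
python3 look.py b7;python3 - <<'E'
from head import *
show()
for c,r in((322,206),(328,251),(336,292),(315,169),(308,130)):head("top_b7.npz",c,r)
E
```

```text
t 21.2 u,y,z 0.5521 0.0262 0.2516 lean 30.99 jaw yaw 10.95 byEX 0.002 F [-0.53 -0.88 -0.07] gap 0.0558 q [  0.8  16.2  89.8 -32.4  71.2  -0.3]
top_b7.npz (322, 206) head z med 0.0975 head y rng [-0.0174  0.0146] u rng [0.5358 0.5688] roller u,y,zmax [ 0.5521 -0.0012] 0.1169
top_b7.npz (328, 251) head z med 0.0975 head y rng [-0.0142  0.0182] u rng [0.449  0.4816] roller u,y,zmax [0.4652 0.0019] 0.1179
top_b7.npz (336, 292) head z med 0.0975 head y rng [-0.015   0.0175] u rng [0.3696 0.4018] roller u,y,zmax [0.3859 0.0014] 0.1171
top_b7.npz (315, 169) head z med 0.0977 head y rng [-0.0176  0.0134] u rng [0.6168 0.6501] roller u,y,zmax [ 0.6327 -0.0013] 0.1177
top_b7.npz (308, 130) head z med 0.0976 head y rng [-0.0181  0.0143] u rng [0.7004 0.7331] roller u,y,zmax [ 0.7163 -0.002 ] 0.1178
```

View pics/b7.png

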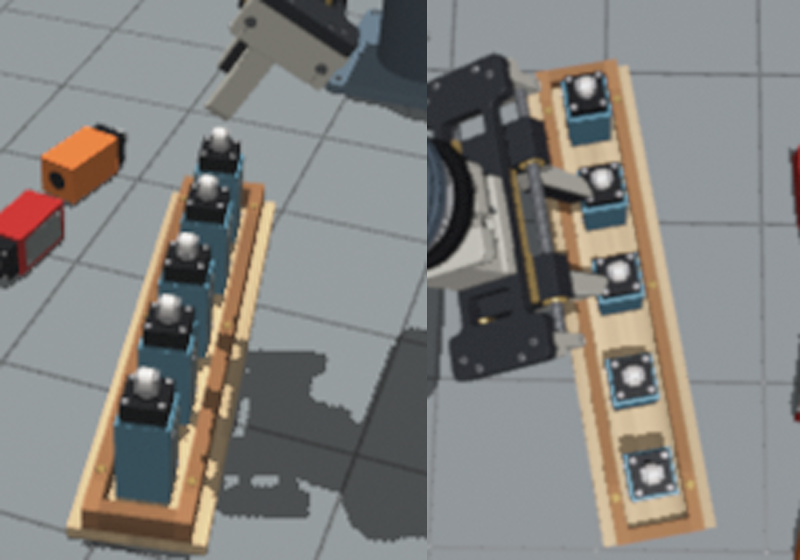

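All five switches stand in line and the gripper is clear at z ≈ 0.25 m, so I'm handing the job in.

```bash
python3 -c "
from station import ticket
print(ticket.close_job())"
```

```text
the job is handed in; nothing more can be done
None
```

Both toppled switches now stand upright on the lane floor, roller up, each in the gap where it fell. I gripped each one across the lane, lifted it, turned it 66° and lowered it to light contact (up to about 5 N) before opening the fingers. I handed the job in at about 21 s.

**Last checks, from the top camera after backing the gripper away:**
- **Height:** all five heads read 97.5–97.7 mm and the roller tops about 117 mm, which matches a switch standing on the floor.
- **Clearance:** the two switches sit about 87 mm apart along the lane, and each is about 80 mm from its standing neighbour. That leaves gaps of about 40 mm or more.
- **The other three:** they moved by less than 1 mm, within the measuring noise.
- **Gripper:** nothing was touching it at the end.

No check failed or disagreed.

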